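# Tip the multimeter onto its back and push it against the bench stop

## Robot

A 7-joint arm with a two-finger parallel gripper is mounted at the origin on a cart in front of the work surface, level with it; the furniture and walls round the work are solid. World frame = base frame: x ahead of the robot, y to its left, z up, the work surface at z = 0. Lengths are in m, angles in degrees, forces in N, time in s.
With the tool pointing down it reaches from about 0.4 to 0.85 m from the base axis. Payload 6.9 kg.
Tool frame: the origin (TCP) lies at the very end of the fingers, on their centre line; the grasp point (between the pads) lies behind it (env.tcp_to_grasp is the z of the grasp point in the tool frame, in m); z points along the fingers, y is the line along which they close (so a half turn about z gives the same grasp; the last joint's range is limited). The gripper opens to 85 mm and grips with 20 to 120 N. Pads are 22 mm wide; open, the fingers measure 114 mm over their backs; the gripper's body (76 mm by 85 mm) begins 54 mm behind the grasp point. The pads swing forward as they close: fully open they stand 13 mm farther back than shut.
Start: joints at [74.57, 29.078, -13.613, 85.955, 7.202, 65.827, -8.869], TCP at [0.229, -0.582, 0.231] pointing down, gripper open.
Joint ranges: [-176.47, 176.47], [-13.61, 117.27], [-81.72, 77.17], [0.22, 143.17], [-87.28, 267.28], [10, 112.55], [-165.47, 165.47]. Speed limits (degrees/s): [136.94, 136.94, 180, 180, 180, 180, 180].

## Interface

Orientations are given as a 3x3 rotation matrix whose columns are the frame's x, y, z axes.
In Python, from plant import env, optics, ticket gives the robot as it stands.
- The arm moves only by the tool step_arm, never from a script. Its argument "targets" is a list of rows, each a list of 3 entries, a list of its own where there are three numbers: the shift along the world's x, y, z in cm, then the turn about the world's z in rad, then the opening, from 0 (shut) to 1 (fully open). A call has 1 to 20 rows; each row is the pose to reach, as a shift and turn from the pose commanded when the call began; what a row does not reach only later rows make up. A row lasts 1/10 s, in which the tool goes at most 50 mm and 8.59 degrees, less where a joint would pass 70% of its speed; a pose out of reach is approached as far as the arm can. A call with a gripper value outside its range is refused whole. The fingers move at their own pace and stop on an object; the grip force is fixed at half the most. Time passes only in rows, so rows that repeat a pose let the fingers close. It gives the time, the measured TCP pose, the force, the opening and the grip force at its end, in the units of the state.
- env.observe(): the state, without advancing time (a new reading comes with each control period).
- optics.snapshot(name): name is "scene" or "side" or "wrist"; returns a dict with "image" (400x640x3 uint8, red, green, blue), "intrinsics" (3x3 intrinsics, pixels), "rvec" (rotation vector, rad) and "tvec" (3), from world to camera coordinates, as OpenCV has them. Camera axes: x right, y down, z forward; pixel columns grow to the right and rows downward; lengths in m; the calibration is good to about 2 mm. The wrist camera is an equidistant fisheye: a pixel r from the principal point sees the ray r / f radians off the axis. A picture is of the moment at which its call begins. There is no depth.
- ticket.finish_job(): hands the job in; it is judged then, once.
The state is a dict: "time_s": time; "qpos": joint angles; "joint_vel": joint speeds; "joint_efforts": joint torques, N m; "position": TCP position; "ee_rot": TCP orientation; "force": force on the tool from outside, world axes, zero at the start; "wrist_torque": the same for the moment, N m; "grip_width": finger opening in m; "grip_force": force on a finger pad.
Only numpy, scipy, OpenCV 4.12 (cv2) and the standard library are available. Lean on these libraries where they do the work, as an engineer would, in place of code of your own. Each camera call takes 0.05 s, during which the arm holds its last target. There are 200 camera calls.

## Task

The orange multimeter has been left standing on its long edge. Push it over, away from its display, so that it lies on its back with the display up, then slide it along the bench until its long side is flush against the aluminium stop strip behind it, and leave it there. Only push it with the fingers, without lifting or carrying it, and leave the two bottles and the swab jar standing where they are.

Things in the scene. Friction and masses are not known exactly. Their poses are not given: they have to be found in the camera images.
- meter: Orange hand multimeter, 0.35-0.7 kg, 199 x 92 x 44 mm along its x, y, z (dial 4 mm higher; lead plugs at its -x end give no contact). Origin: centre of its back; +z out of the display. Starts on its long +y edge, 92 mm tall, display roughly toward the robot. Pushed there above 50 mm it tips over its lower back edge (lower it may slide) and lies with -y toward the stop. Friction 0.5-0.7.
- meter_mid (a point): Centre of the meter's body, 22 mm above its back along its z: 46 mm above the bench while it stands on edge, 22 mm when it lies on its back.
- stop: Bench stop, fixed, behind the meter: bare aluminium angle, 280 mm long (its y), 25 mm tall. Origin: on the bench, middle of its upright face, which looks along its -x, roughly toward the robot; a screwed-down foot runs 32 mm behind it. The meter's origin starts 155 to 190 mm in front of the face, and is 46 mm in front when it lies flush.
- dropper: Bystander: small brown dropper bottle with a black bulb, 33 mm across, 102 mm tall, loose and light, standing to one side of the work. Origin at the centre of its base, z up.
- amber_bottle: Bystander: brown bottle with a blue cap, 48 mm across, 88 mm tall, loose and light, standing to one side of the work. Origin at the centre of its base, z up.
- swab_jar: Bystander: clear jar of cotton swabs, 50 mm across, 82 mm tall with the swabs, loose and light, standing to one side of the work. Origin at the centre of its base, z up.

How it is judged:
By the outcome, as a careful person would: the job done as asked, in the order asked, and still so for the second after the job is handed in, with the robot touching nothing.
It also fails if it takes over 42 s, if anything falls off the work surface, if the arm or the gripper's body presses on something with over 40 N, if the wrist force passes 120 N, or if a joint passes its speed limit or range.

## Working session

There is one attempt and no reset: what is moved stays moved. The work goes in short steps, Python scripts to look and compute and a tool call to move; the robot and the scene stay as the last step left them, time stands still between calls to the robot, and variables do not carry over. Pictures are saved under pics/ and viewed, at most 10 in all, crops included, and the job is handed in when it is done.

Besides the shell and the picture viewer there is one more tool, called after "Emit:" as name(argument=value, ...), one argument or row to a line, values as JSON. step_arm: Moves the arm, as the interface text tells. Its arguments: {"type":"object","properties":{"targets":{"type":"array"}},"required":["targets"]}

```bash
mkdir -p pics; cat > h.py <<'E'
import numpy as np, cv2
from plant import env, optics, ticket
def snap(n,f=None):
    s=optics.snapshot(n)
    if f: cv2.imwrite('pics/'+f,s['image'][:,:,::-1])
    return s
def ray(s,u,v):
    R=cv2.Rodrigues(np.array(s['rvec'],float))[0];t=np.array(s['tvec'],float).ravel();K=np.array(s['intrinsics'])
    return -R.T@t, R.T@np.array([(u-K[0,2])/K[0,0],(v-K[1,2])/K[1,1],1])
def onz(s,u,v,z):
    c,d=ray(s,u,v); return c+d*(z-c[2])/d[2]
E
python3 - <<'E'
from h import *
import pickle
d={n:snap(n,n+'0.png') for n in('scene','side')}
pickle.dump(d,open('d0.pkl','wb'))
for n in d: print(n,ray(d[n],320,200))
o=env.observe();print(o['position'],o['ee_rot'],o['time_s'],env.tcp_to_grasp)
E
```

```text
scene (array([ 0.66273347, -0.55448413,  1.04269712]), array([-0.05736574,  0.48649864, -0.87204527]))
side (array([0.20339696, 0.01919338, 0.84955185]), array([ 4.10050296e-01, -3.62196344e-04, -9.12438493e-01]))
[ 0.22854788 -0.58121472  0.2305189 ] [[ 9.30588196e-01  3.66067258e-01 -6.10646131e-04]
 [ 3.66067766e-01 -9.30586993e-01  1.49642774e-03]
 [-2.04661475e-05 -1.61609586e-03 -9.99998694e-01]] 0.1 -0.0187
```

View pics/scene0.png

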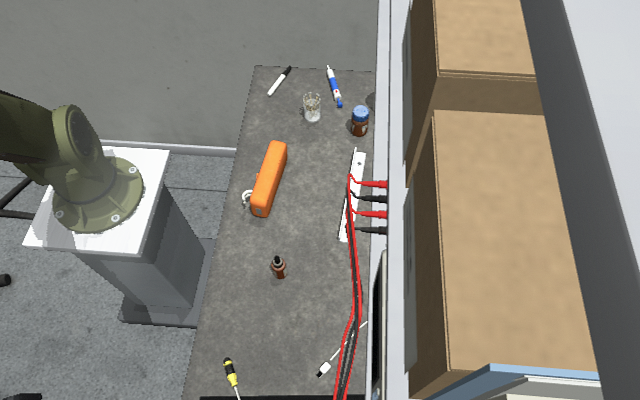

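View pics/side0.png

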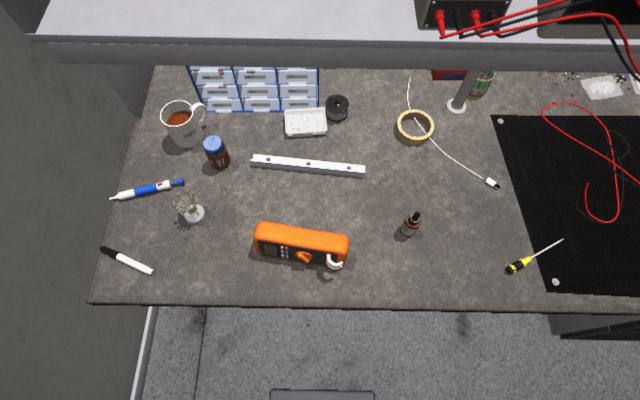

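```bash
python3 - <<'E'
from h import *
import pickle
d=pickle.load(open('d0.pkl','rb'));s=d['side'];im=s['image']
cv2.imwrite('pics/crop.png',cv2.resize(im[145:285,240:440],None,fx=4,fy=4,interpolation=cv2.INTER_CUBIC)[:,:,::-1])
for n in d:
    s=d[n];h=cv2.cvtColor(s['image'],cv2.COLOR_RGB2HSV)
    m=cv2.inRange(h,(5,170,90),(18,255,255))
    cs=sorted(cv2.findContours(m,0,2)[0],key=cv2.contourArea)[-1]
    print(n,cv2.boundingRect(cs)); 
    p=cv2.approxPolyDP(cs,3,True)[:,0];
    for q in p: print(q,onz(s,*q,.092).round(4),onz(s,*q,0).round(4))
E
```

```text
scene (250, 141, 37, 76)
[279 141] [0.4776 0.1443 0.092 ] [0.4597 0.2119 0.    ]
[271 141] [0.4567 0.1427 0.092 ] [0.4367 0.2101 0.    ]
[268 148] [0.4521 0.1197 0.092 ] [0.4317 0.1849 0.    ]
[275 141] [0.4671 0.1435 0.092 ] [0.4482 0.211  0.    ]
[284 147] [0.4931 0.126  0.092 ] [0.4767 0.1919 0.    ]
[265 201] [ 0.4677 -0.0372  0.092 ] [0.4488 0.0129 0.    ]
[257 201] [ 0.4484 -0.0387  0.092 ] [0.4276 0.0113 0.    ]
[252 195] [ 0.4336 -0.023   0.092 ] [0.4114 0.0284 0.    ]
[266 154] [0.4497 0.1005 0.092 ] [0.4291 0.1639 0.    ]
[250 197] [ 0.4296 -0.0289  0.092 ] [0.4071 0.0219 0.    ]
[256 215] [ 0.452  -0.0766  0.092 ] [ 0.4316 -0.0304  0.    ]
[266 216] [ 0.4761 -0.0774  0.092 ] [ 0.4581 -0.0312  0.    ]
[285 164] [0.5024 0.0735 0.092 ] [0.4869 0.1342 0.    ]
[286 146] [0.4979 0.1296 0.092 ] [0.482  0.1958 0.    ]
side (254, 221, 95, 42)
[256 226] [0.4826 0.1491 0.092 ] [0.5166 0.1649 0.    ]
[258 252] [0.4278 0.1403 0.092 ] [0.4551 0.155  0.    ]
[256 241] [0.4506 0.1463 0.092 ] [0.4806 0.1618 0.    ]
[261 239] [0.455  0.1366 0.092 ] [0.4855 0.1509 0.    ]
[334 252] [ 0.4309 -0.0109  0.092 ] [ 0.4586 -0.0146  0.    ]
[337 261] [ 0.4128 -0.0169  0.092 ] [ 0.4382 -0.0213  0.    ]
[344 262] [ 0.411  -0.0307  0.092 ] [ 0.4362 -0.0367  0.    ]
[348 245] [ 0.446 -0.039  0.092] [ 0.4755 -0.0461  0.    ]
[344 235] [ 0.467  -0.0312  0.092 ] [ 0.499  -0.0373  0.    ]
[264 221] [0.4939 0.1336 0.092 ] [0.5292 0.1475 0.    ]
```

View pics/crop.png

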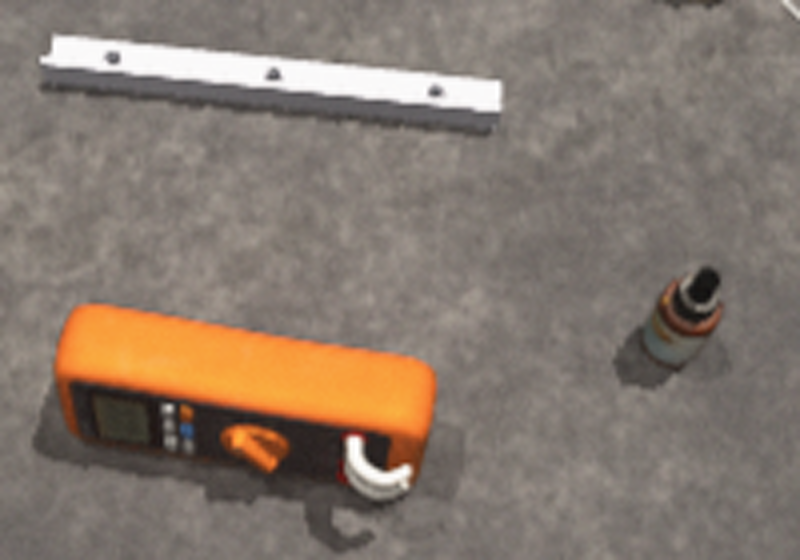

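```bash
python3 - <<'E'
from h import *
import pickle
d=pickle.load(open('d0.pkl','rb'));s=d['side']
def c(x,y,z): return onz(s,240+x/4-.4,145+y/4-.4,z).round(4)[:2]
for nm,a,b,z in [('stopbot',(42,85),(490,130),0),('stoptop',(42,65),(500,111),.025),('meterback',(100,306),(420,357),.09),('meterfront',(75,380),(345,432),.09)]:
    p,q=c(*a,z),c(*b,z);print(nm,p,q,np.degrees(np.arctan2(*(p-q))))
print('dropper',c(665,355,0),c(708,275,.1))
print('ends',c(60,345,.092),c(435,395,.092))
for n,u,v in [('amber',222,166),('jar',196,217)]: print(n,onz(s,u,v,0).round(3))
E
```

```text
stopbot [0.6742 0.1934] [ 0.6486 -0.0829] 5.2935079408944885
stoptop [0.6741 0.1896] [ 0.6484 -0.0862] 5.323646168194198
meterback [0.4945 0.1327] [ 0.4701 -0.0326] 8.39681797928579
meterfront [0.4543 0.1422] [0.43   0.0052] 10.05807393788294
dropper [ 0.5059 -0.1786] [ 0.5143 -0.1808]
ends [0.4721 0.1511] [ 0.4495 -0.0398]
amber [0.672 0.263 0.   ]
jar [0.536 0.306 0.   ]
```

Emit:
step_arm(
  targets=[
    [[22, 28, 0], -0.3, 1],
    [[22, 28, 0], -0.3, 1],
    [[22, 28, 0], -0.3, 1],
    [[22, 28, 0], -0.3, 1],
    [[22, 28, 0], -0.3, 1],
    [[22, 28, 0], -0.3, 1],
    [[22, 28, 0], -0.3, 1],
    [[22, 28, 0], -0.3, 1],
    [[17, 64.5, 0], -0.52, 1],
    [[17, 64.5, 0], -0.52, 1],
    [[17, 64.5, 0], -0.52, 1],
    [[17, 64.5, 0], -0.52, 1],
    [[17, 64.5, 0], -0.52, 1],
    [[17, 64.5, 0], -0.52, 1],
    [[17, 64.5, 0], -0.52, 1],
    [[17, 64.5, 0], -0.52, 1],
    [[17, 64.5, 0], -0.52, 1],
    [[17, 64.5, 0], -0.52, 1],
    [[17, 64.5, 0], -0.52, 1],
  ],
)

```text
time_s: 2.0
position: [0.3989, 0.0618, 0.2311]
ee_rot: [[0.989, -0.147, -0.0], [-0.147, -0.989, -0.001], [-0.0, 0.001, -1.0]]
force: [0.0, -0.8, -0.4]
grip_width: 0.0855
grip_force: 0.0
```

Emit:
step_arm(
  targets=[
    [[0, 0, -5], 0, 1],
    [[0, 0, -10], 0, 1],
    [[0, 0, -14], 0, 1],
    [[0, 0, -16.6], 0, 1],
    [[0, 0, -16.6], 0, 1],
    [[0, 0, -16.6], 0, 1],
  ],
)

```text
time_s: 2.6
position: [0.3989, 0.0625, 0.0654]
ee_rot: [[0.989, -0.146, -0.001], [-0.146, -0.989, -0.001], [-0.001, 0.001, -1.0]]
force: [1.0, -0.2, -0.4]
grip_width: 0.0855
grip_force: 0.0
```

```bash
python3 - <<'E'
from h import *
o=env.observe();print(o['position'],o['force'],o['time_s'])
a=snap('wrist')['image'];b=snap('side')['image'][120:320,180:480]
b=cv2.resize(b,(600,400));a=cv2.resize(a,(320,200))
c=np.zeros((600,600,3),np.uint8);c[:400]=b;c[400:,:320]=a
cv2.imwrite('pics/a1.png',c[:,:,::-1])
E
```

```text
[0.3988961  0.06251827 0.06542745] [ 1.02185645 -0.20931695 -0.43163164] 2.6
```

View pics/a1.png

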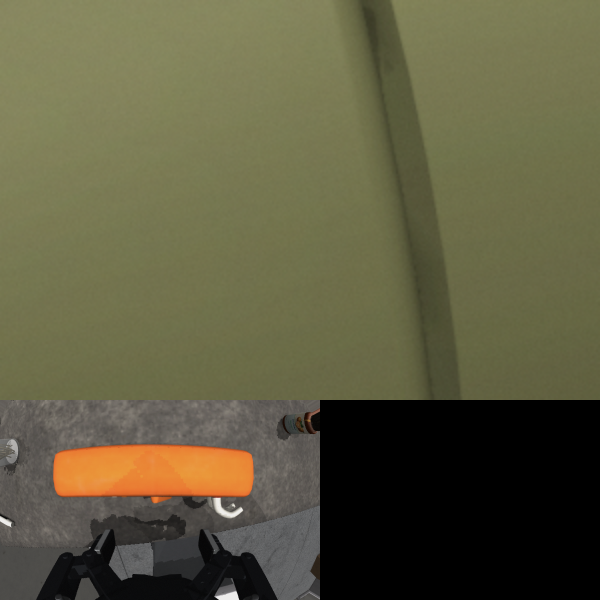

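The arm blocks the side view. The wrist view shows the meter centred between the open fingers (fingers at about (105,545) and (208,545), meter from 53 to 253) and parallel to them. I'll push now.

Emit:
step_arm(
  targets=[
    [[0.8, -0.1, 0], 0, 1],
    [[1.6, -0.2, 0], 0, 1],
    [[2.2, -0.3, 0], 0, 1],
    [[2.6, -0.4, 0], 0, 1],
    [[3.0, -0.4, 0], 0, 1],
    [[3.3, -0.5, 0], 0, 1],
    [[3.6, -0.5, 0], 0, 1],
    [[3.9, -0.6, 0], 0, 1],
    [[4.2, -0.6, 0], 0, 1],
    [[4.5, -0.7, 0], 0, 1],
    [[4.8, -0.7, 0], 0, 1],
    [[5.1, -0.8, 0], 0, 1],
    [[5.4, -0.8, 0], 0, 1],
  ],
)

```text
time_s: 4.0
position: [0.453, 0.0552, 0.0653]
ee_rot: [[0.989, -0.145, 0.0], [-0.145, -0.989, -0.0], [0.0, 0.0, -1.0]]
force: [0.3, 0.5, -0.2]
grip_width: 0.0855
grip_force: 0.1
```

```bash
python3 - <<'E'
from h import *
o=env.observe();print(o['position'],o['force'],o['time_s'])
a=snap('wrist')['image'];b=snap('scene')['image'][100:280,200:420]
b=cv2.resize(b,(440,360));a=cv2.resize(a,(320,200))
c=np.zeros((360,760,3),np.uint8);c[:,:440]=b;c[:200,440:]=a
cv2.imwrite('pics/a2.png',c[:,:,::-1])
E
```

```text
[0.45303876 0.05522292 0.06525805] [ 0.32738489  0.48056689 -0.24051626] 4.0
```

View pics/a2.png

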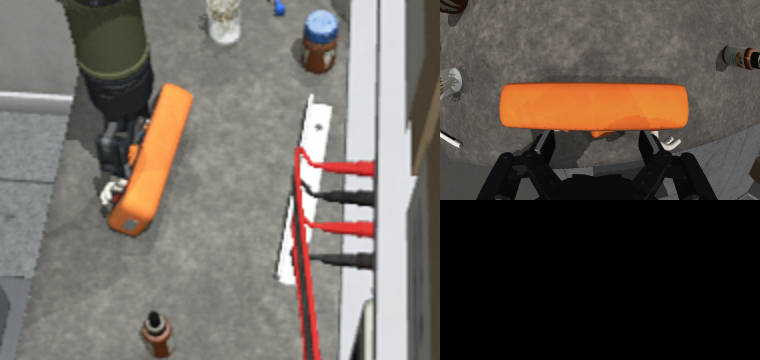

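The scene view shows the meter tilting, with the fingers on its display face (about (130,150)). I'll keep pushing.

Emit:
step_arm(
  targets=[
    [[0.3, 0, 0], 0, 1],
    [[0.6, -0.1, 0], 0, 1],
    [[0.9, -0.1, 0], 0, 1],
    [[1.2, -0.2, 0], 0, 1],
    [[1.5, -0.2, 0], 0, 1],
    [[1.8, -0.3, 0], 0, 1],
    [[1.8, -0.3, 0], 0, 1],
    [[1.8, -0.3, 0], 0, 1],
  ],
)

```text
time_s: 4.9
position: [0.4707, 0.0524, 0.0652]
ee_rot: [[0.989, -0.145, -0.0], [-0.145, -0.989, 0.0], [-0.0, -0.0, -1.0]]
force: [-0.9, -0.9, -0.2]
grip_width: 0.0852
grip_force: 0.0
```

```bash
python3 - <<'E'
from h import *
o=env.observe();print(o['position'],o['force'],o['time_s'])
a=snap('wrist')['image'];b=snap('scene')['image'][100:280,200:420]
b=cv2.resize(b,(440,360));a=cv2.resize(a,(320,200))
c=np.zeros((360,760,3),np.uint8);c[:,:440]=b;c[:200,440:]=a
cv2.imwrite('pics/a3.png',c[:,:,::-1])
E
```

```text
[0.47071637 0.05235079 0.06522088] [-0.85017613 -0.91898169 -0.21031663] 4.9
```

View pics/a3.png

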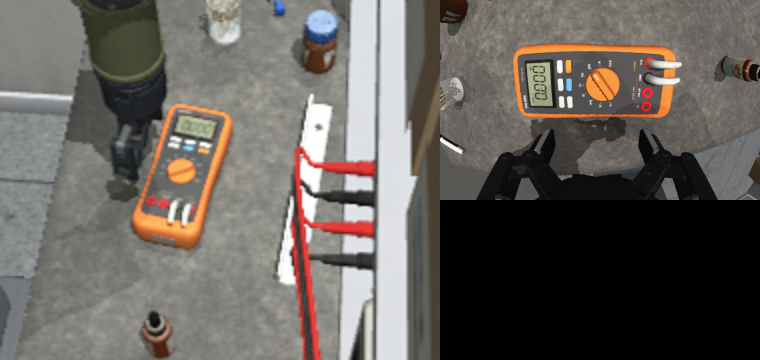

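The meter lies on its back with the display up. Next I'll locate it.

```bash
python3 - <<'E'
from h import *
s=snap('scene')
for u,v in [(172,104),(134,232),(140,240),(197,245),(231,115)]: print(onz(s,200+u/2-.25,100+v/2-.25,.035).round(4))
E
```

```text
[0.4898 0.1513 0.035 ]
[ 0.4667 -0.048   0.035 ]
[ 0.4759 -0.0585  0.035 ]
[ 0.5478 -0.0599  0.035 ]
[0.572  0.1393 0.035 ]
```

Emit:
step_arm(
  targets=[
    [[-1.6, 0.1, 0], 0.02, 1],
    [[-3.2, 0.1, 0], 0.054, 1],
    [[-3.2, 0.1, 0], 0.054, 1],
    [[-3.2, 0.1, -3], 0.054, 1],
    [[-3.2, 0.1, -5.4], 0.054, 1],
    [[-3.2, 0.1, -5.4], 0.054, 1],
    [[-3.2, 0.1, -5.4], 0.054, 1],
  ],
)

```text
time_s: 5.75
position: [0.439, 0.0535, 0.0113]
ee_rot: [[0.996, -0.091, -0.001], [-0.091, -0.996, -0.0], [-0.001, 0.0, -1.0]]
force: [-0.8, -0.9, 0.5]
grip_width: 0.0853
grip_force: 0.0
```

Emit:
step_arm(
  targets=[
    [[0.8, -0.1, 0], 0, 1],
    [[1.6, -0.1, 0], 0, 1],
    [[2.2, -0.2, 0], 0, 1],
    [[2.8, -0.3, 0], 0, 1],
    [[3.4, -0.3, 0], 0, 1],
    [[4.0, -0.4, 0], 0, 1],
    [[4.6, -0.4, 0], 0, 1],
    [[5.2, -0.5, 0], 0, 1],
    [[5.8, -0.5, 0], 0, 1],
    [[6.4, -0.6, 0], 0, 1],
    [[7.0, -0.6, 0], 0, 1],
    [[7.6, -0.7, 0], 0, 1],
    [[8.2, -0.8, 0], 0, 1],
    [[8.8, -0.8, 0], 0, 1],
    [[9.4, -0.9, 0], 0, 1],
    [[9.9, -0.9, 0], 0, 1],
    [[10.3, -1.0, 0], 0, 1],
    [[10.6, -1.0, 0], 0, 1],
    [[10.8, -1.0, 0], 0, 1],
    [[10.8, -1.0, 0], 0, 1],
  ],
)

```text
time_s: 7.75
position: [0.5458, 0.043, 0.0115]
ee_rot: [[0.996, -0.091, -0.002], [-0.091, -0.996, -0.0], [-0.002, 0.001, -1.0]]
force: [-4.2, -0.9, 3.9]
grip_width: 0.0854
grip_force: 2.5
```

```bash
python3 - <<'E'
from h import *
a=snap('wrist')['image'];b=snap('scene')['image'][100:280,200:420]
b=cv2.resize(b,(440,360));a=cv2.resize(a,(320,200))
c=np.zeros((360,760,3),np.uint8);c[:,:440]=b;c[:200,440:]=a
cv2.imwrite('pics/a4.png',c[:,:,::-1])
E
```

```text
(no output)
```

View pics/a4.png

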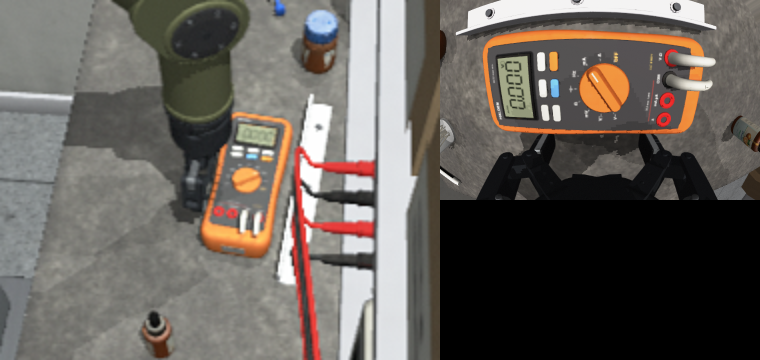

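The meter is nearly parallel to the strip and about 1 cm short of it. I'll push on slowly and watch the force.

Emit:
step_arm(
  targets=[
    [[0.3, 0, 0], 0, 1],
    [[0.6, -0.1, 0], 0, 1],
    [[0.8, -0.1, 0], 0, 1],
    [[1.0, -0.1, 0], 0, 1],
    [[1.0, -0.1, 0], 0, 1],
  ],
)

```text
time_s: 8.35
position: [0.556, 0.0421, 0.0115]
ee_rot: [[0.996, -0.091, -0.002], [-0.091, -0.996, -0.0], [-0.002, 0.001, -1.0]]
force: [-5.6, -0.4, 5.1]
grip_width: 0.0853
grip_force: 3.0
```

Emit:
step_arm(
  targets=[
    [[0.2, 0, 0], 0, 1],
    [[0.3, 0, 0], 0, 1],
    [[0.4, 0, 0], 0, 1],
    [[0.4, 0, 0], 0, 1],
  ],
)

```text
time_s: 8.75
position: [0.5593, 0.0421, 0.0114]
ee_rot: [[0.996, -0.091, -0.003], [-0.091, -0.996, -0.001], [-0.003, 0.001, -1.0]]
force: [-7.4, 0.3, 6.5]
grip_width: 0.0855
grip_force: 3.9
```

Emit:
step_arm(
  targets=[
    [[0.2, 0, 0], 0, 1],
    [[0.3, 0, 0], 0, 1],
    [[0.4, 0, 0], 0, 1],
    [[0.4, 0, 0], 0, 1],
  ],
)

```text
time_s: 9.15
position: [0.5596, 0.042, 0.0112]
ee_rot: [[0.996, -0.091, -0.01], [-0.091, -0.996, -0.002], [-0.009, 0.003, -1.0]]
force: [-16.8, 1.2, 15.5]
grip_width: 0.0856
grip_force: 9.3
```

Emit:
step_arm(
  targets=[
    [[0.2, 0, 0], 0, 1],
    [[0.2, 0, 0], 0, 1],
    [[0.2, 0, 0], 0, 1],
  ],
)

```text
time_s: 9.45
position: [0.5597, 0.042, 0.0111]
ee_rot: [[0.996, -0.09, -0.013], [-0.09, -0.996, -0.002], [-0.012, 0.004, -1.0]]
force: [-21.2, 1.0, 19.7]
grip_width: 0.0859
grip_force: 11.8
```

Seated: the force is rising while the position has stalled. I'll back off, raise the arm and look.

Emit:
step_arm(
  targets=[
    [[-0.4, 0, 0], 0, 1],
    [[-1, 0.1, 0], 0, 1],
    [[-3, 0.3, 0], 0, 1],
    [[-6, 0.6, 0], 0, 1],
    [[-8, 0.8, 2], 0, 1],
    [[-8, 0.8, 6], 0, 1],
    [[-8, 0.8, 11], 0, 1],
    [[-8, 0.8, 15], 0, 1],
    [[-8, 0.8, 15], 0, 1],
  ],
)

```text
time_s: 10.35
position: [0.4909, 0.0512, 0.1669]
ee_rot: [[0.996, -0.092, 0.012], [-0.092, -0.996, 0.001], [0.012, -0.003, -1.0]]
force: [0.3, -0.0, -0.7]
grip_width: 0.0849
grip_force: 0.0
```

```bash
python3 - <<'E'
from h import *
o=env.observe();print(o['position'],o['force'],o['time_s'])
a=snap('wrist')['image'][0:200,100:540];b=snap('scene')['image'][60:300,200:420]
b=cv2.resize(b,(550,600));a=cv2.resize(a,(660,300))
cv2.imwrite('pics/a5.png',a[:,:,::-1]);
c=np.zeros((600,800,3),np.uint8);c[:,:440]=cv2.resize(b,(440,480+120))[:, :440];c[:164,440:]=cv2.resize(a,(360,164))
cv2.imwrite('pics/a6.png',c[:,:,::-1])
E
```

```text
[0.49085228 0.05118999 0.16690591] [ 0.25942193 -0.00651342 -0.65492457] 10.35
```

View pics/a5.png

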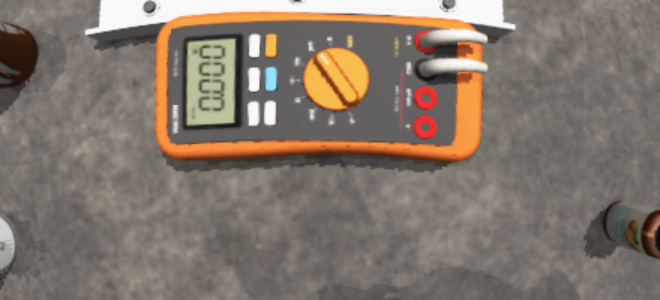

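View pics/a6.png

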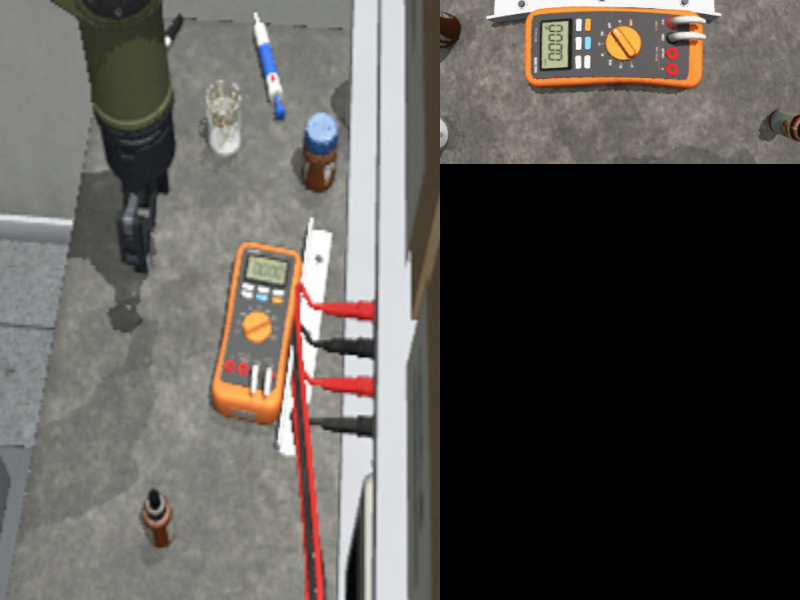

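The meter looks seated against the strip, with the bystanders in place. I'll check the yaw numerically.

```bash
python3 - <<'E'
from h import *
s=snap('wrist');im=s['image'];K=np.array(s['intrinsics']);R=cv2.Rodrigues(np.array(s['rvec'],float))[0];t=np.array(s['tvec'],float).ravel()
def P(u,v,z):
    p=np.array([(u-K[0,2])/K[0,0],(v-K[1,2])/K[1,1]]);r=np.linalg.norm(p)
    d=R.T@np.r_[p/r*np.sin(r),np.cos(r)];c=-R.T@t;return c+d*(z-c[2])/d[2]
h=cv2.cvtColor(im,cv2.COLOR_RGB2HSV);m=cv2.inRange(h,(5,150,60),(20,255,255))
m=cv2.morphologyEx(m,cv2.MORPH_OPEN,np.ones((3,3)))
cs=max(cv2.findContours(m,0,2)[0],key=cv2.contourArea);x,y,w,hh=cv2.boundingRect(cs);print(x,y,w,hh)
near=[];far=[];st=[]
g=cv2.inRange(h,(0,0,150),(180,60,255))
for u in range(x+25,x+w-25,4):
    v=np.where(m[y:y+hh,u])[0]+y
    near.append(P(u,v.max()+.5,.02)); far.append(P(u,v.min()-.5,.038))
near,far=np.array(near),np.array(far)
for n,a in(('near',near),('far',far)):
    c=np.polyfit(a[:,1],a[:,0],1);print(n,np.degrees(np.arctan(c[0])),np.polyval(c,.04),np.abs(np.polyval(c,a[:,1])-a[:,0]).max())
# strip top front edge: end columns left/right of meter
for u in list(range(162,205,6))+list(range(424,440,4)):
    v=np.where(g[:45,u])[0]
    if len(v):print(u,v.max(),P(u,v.max()+.5,.025).round(4))
E
```

```text
200 3 222 101
near 5.133751898212197 0.5703929112598114 0.002193428011428522
far 6.752647992129075 0.6575820872913526 0.001774307615426296
162 16 [0.675  0.1785 0.025 ]
168 15 [0.6742 0.1719 0.025 ]
174 14 [0.6735 0.1654 0.025 ]
180 13 [0.6728 0.159  0.025 ]
186 12 [0.6722 0.1527 0.025 ]
192 11 [0.6717 0.1465 0.025 ]
198 10 [0.6712 0.1404 0.025 ]
204 9 [0.6708 0.1344 0.025 ]
424 42 [ 0.6194 -0.0649  0.025 ]
428 11 [ 0.6506 -0.0724  0.025 ]
432 12 [ 0.6499 -0.0764  0.025 ]
436 13 [ 0.6491 -0.0804  0.025 ]
```

The edges agree within about 1 degree. To make sure it is flush, I'll do one self-aligning centre push with the fingers shut.

Emit:
step_arm(
  targets=[
    [[0, -0.3, 0], 0, 0],
    [[0, -0.3, 0], 0, 0],
    [[0, -0.3, 0], 0, 0],
    [[0, -0.3, -5], 0, 0],
    [[0, -0.3, -10], 0, 0],
    [[0, -0.3, -14.8], 0, 0],
    [[0, -0.3, -14.8], 0, 0],
    [[2, -0.5, -14.8], 0, 0],
    [[4, -0.7, -14.8], 0, 0],
    [[5.2, -0.8, -14.8], 0, 0],
    [[6, -0.9, -14.8], 0, 0],
    [[6.4, -0.9, -14.8], 0, 0],
    [[6.8, -0.9, -14.8], 0, 0],
    [[7, -0.9, -14.8], 0, 0],
    [[7, -0.9, -14.8], 0, 0],
  ],
)

```text
time_s: 12.0
position: [0.5566, 0.0415, 0.0135]
ee_rot: [[0.996, -0.091, -0.0], [-0.091, -0.996, 0.0], [-0.0, -0.0, -1.0]]
force: [0.2, 0.5, -0.4]
grip_width: -0.0002
grip_force: 0.0
```

Emit:
step_arm(
  targets=[
    [[0.3, 0, 0], 0, 0],
    [[0.5, 0, 0], 0, 0],
    [[0.7, -0.1, 0], 0, 0],
    [[0.7, -0.1, 0], 0, 0],
  ],
)

```text
time_s: 12.4
position: [0.5599, 0.0408, 0.0129]
ee_rot: [[0.996, -0.09, -0.007], [-0.09, -0.996, -0.001], [-0.007, 0.001, -1.0]]
force: [-10.6, 1.1, 8.1]
grip_width: 0.0
grip_force: 5.3
```

Seated at 0.560 again. I'll press a little more and then retreat.

Emit:
step_arm(
  targets=[
    [[0.3, 0, 0], 0, 0],
    [[0.3, 0, 0], 0, 0],
    [[0, 0, 0], 0, 0],
    [[-1, 0.1, 0], 0, 0],
    [[-3, 0.3, 0], 0, 0],
    [[-6, 0.6, 0], 0, 0],
    [[-8, 0.8, 2], 0, 0],
    [[-8, 0.8, 6], 0, 0],
    [[-8, 0.8, 11], 0, 0],
    [[-8, 0.8, 15], 0, 0],
    [[-8, 0.8, 15], 0, 0],
  ],
)

```text
time_s: 13.5
position: [0.4867, 0.0492, 0.1685]
ee_rot: [[0.996, -0.091, 0.01], [-0.091, -0.996, 0.001], [0.01, -0.002, -1.0]]
force: [-0.1, -0.3, -0.4]
grip_width: 0.0003
grip_force: 0.0
```

```bash
python3 - <<'E'
from h import *
s=snap('wrist');im=s['image'];h=cv2.cvtColor(im,cv2.COLOR_RGB2HSV);m=cv2.inRange(h,(5,150,60),(20,255,255))
cs=max(cv2.findContours(m,0,2)[0],key=cv2.contourArea);print(cv2.boundingRect(cs),env.observe()['position'])
cv2.imwrite('pics/a7.png',im[:,:,::-1])
E
```

```text
(202, 4, 217, 99) [0.48549315 0.04866407 0.16603312]
```

View pics/a7.png

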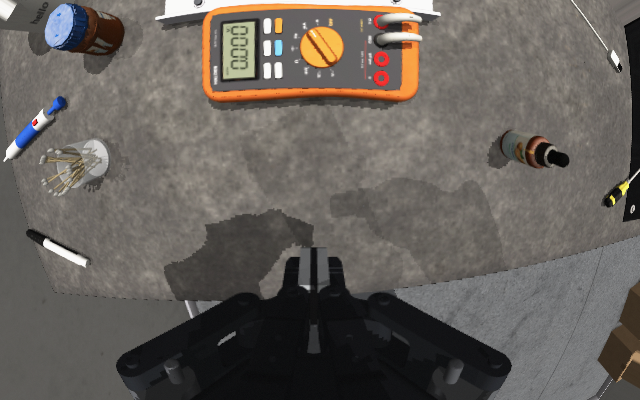

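The picture shows the meter display up along the strip (202–419, 4–103). The bottles at (85,28) and (535,150) and the jar at (75,165) are still standing. I'll hand it in.

```bash
python3 -c "
from plant import ticket
print(ticket.finish_job())"
```

```text
the job is handed in; nothing more can be done
None
```

The job is handed in at about 13.5 s: the meter lies on its back, display up, with its long side against the stop strip, and the two bottles and the swab jar are still standing.

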